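# Dispense one tissue cassette and slide it onto the request card

### The arm

A 7-joint arm with a two-finger parallel gripper is mounted at the origin on the work surface. World frame = base frame: x ahead of the robot, y to its left, z up, the work surface at z = 0. Lengths are in m, angles in rad, forces in N, time in s.
With the tool pointing down it reaches from about 0.4 to 0.85 m from the base axis. Payload 10.4 kg.
Tool frame: the origin (TCP) lies midway between the tips of the shut fingers; the grasp point (between the pads) lies 19 mm behind it; x points along the fingers, z is the direction in which the jaws open and shut, and the axes are right-handed (so a half turn about x gives the same grasp; the last joint's range is limited). The gripper opens to 87 mm and grips with 3 to 60 N. Pads are 19 mm wide; open, the fingers measure 117 mm over their backs; the gripper's body (75 mm by 190 mm) begins 51 mm behind the grasp point.
Start: joints at [1.108, 0.332, -0.065, 1.46, 0.022, 1.35, -0.088], TCP at [0.266, -0.566, 0.191] pointing down, gripper open.
Joint ranges: [-2.6, 2.6], [-0.5, 2.12], [-1.47, 1.34], [0.16, 2.42], [-1.27, 4.41], [0.06, 2.06], [-2.6, 2.6]. Speed limits (rad/s): [2.22, 2.22, 2.79, 2.79, 3.14, 3.14, 3.14].

### API

Orientations are given as a unit quaternion [x, y, z, w].
In Python, from bench import read_state, camera, camera_params, close_job gives the robot as it stands.
- The arm moves only by the tool arm_command, never from a script. Its argument "targets" is a list of rows, each a list of 7 numbers: the closure in counts, from 0 (fully open) to 255 (shut), then the shift along the tool's x, y, z in mm, then the turn, a rotation vector about the tool's x, y, z in rad. A call has 1 to 10 rows; each row is the pose to reach, as a shift and turn from the pose commanded when the call began, along the tool's axes at that moment; what a row does not reach only later rows make up. A row lasts 1/10 s, in which the tool goes at most 50 mm and 8.59 degrees, less where a joint would pass 70% of its speed; a pose out of reach is approached as far as the arm can. A call with a gripper value outside its range is refused whole. The fingers move at their own pace and stop on an object; "newtons" is the grip in N (left out, the last holds). Time passes only in rows, so rows that repeat a pose let the fingers close. It gives the time, the measured TCP pose, the force and the opening at its end, in the units of the state.
- read_state(): the state, without advancing time (a new reading comes with each control period).
- camera(name): name is "side" or "top"; returns the picture (420x560x3 uint8, red, green, blue); there is no depth.
- camera_params(name): a dict with "intrinsics" (3x3 intrinsics, pixels), "xyz" and "orientation" of the camera in the world. Camera axes: x right, y down, z forward; pixel columns grow to the right and rows downward; lengths in m; the calibration is good to about 2 mm. A picture is of the moment at which its call begins. camera_params takes no time and is no camera call.
- close_job(): hands the job in, once; it reports no verdict.
The state is a dict: "time": time; "joint_positions": joint angles; "joint_vel": joint speeds; "joint_torque": joint torques, N m; "ee_pos": TCP position; "eef_rot": TCP orientation; "ft_force": force on the tool from outside, world axes, zero at the start; "torque": the same for the moment, N m; "width": finger opening in m.
Only numpy, scipy, OpenCV 4.12 (cv2) and the standard library are available. Lean on these libraries where they do the work, as an engineer would, in place of code of your own. Each camera call takes 0.05 s, during which the arm holds its last target.

### The job

Press the cassette dispenser's plunger knob fully home once and let it spring back out, so that a single cassette slides down the chute onto the bench. Then push that cassette along the bench, without picking it up, until it lies flat and wholly on the paper request card, and leave everything else on the bench where it is.

Things in the scene. Friction and masses are not known exactly. Their poses are not given: they have to be found in the camera images.
- dispenser: cassette dispenser fixed to the bench. Origin on the bench under the middle of its upright steel magazine (37 x 49 mm, top 225 mm up, open); z up, x the delivery direction. Grey base plate x -101 to +49, y +-48 mm, 12 mm high; white housing x -75 to -18, y +-28 mm, 87 mm high. A plunger knob sticks out on the -x side, a steel chute slopes down on the +x side
- chute_foot (a point): middle of the chute's lower edge, on the bench, at x = 102 mm of the dispenser; the chute is 49 mm wide, starts at x = 18 mm, 60 mm high, and has low side cheeks only as far as x = 78 mm; from there it is a thin open foot, under 6 mm high and 2 mm at its edge
- knob_face (a point): middle of the flat outer face of the plunger's black round palm knob (36 mm diameter, 13 mm thick, on a 12 mm rod); 72 mm above the bench, at x = -126 mm of the dispenser when the plunger is out. It moves with the knob; the face looks along the dispenser's -x
- plunger (a joint): travel of the plunger: 0 = out (rest), 0.036 m = fully home. It is pressed level along the dispenser's +x, against a spring of 3 N at rest rising to about 7.5 N just before the stop, and springs back by itself when let go. Each full stroke pushes out the lowest cassette
- first_mid (a point): middle of the lowest cassette in the magazine, which one press delivers. Flat block, white plastic with slotted steel lid: 28 (its x) by 40 (its y) by 7 mm (z up), 12 g; axes as the dispenser's until delivered. It comes to rest on the bench beyond the chute, 105 to 140 mm from the dispenser's origin along x, maybe turned a little or leaning on the chute's foot. Friction on the bench about 0.6
- second_mid (a point): middle of the next cassette above it in the magazine, of the same size; it must stay in the magazine (it drops 7 mm after the press). Three more lie on top of it
- card: white paper request card with printed rules, taped flat on the bench, 105 mm (its x) by 148 mm (its y), paper thin. Origin at its middle; z up
- pot: small specimen pot with a screw cap, 32 mm diameter, 42 mm high, standing on the card in the frame printed at the card's +y end. Origin at the centre of its underside
- jar: large specimen jar with a screw cap, 64 mm diameter, 78 mm high, beyond the card. Origin at the centre of its underside
- forceps: steel forceps lying on the bench, 132 mm long (its x), 4 mm thick. Origin near the middle
- cup: open steel cup, 68 mm diameter, 42 mm high, beyond the dispenser. Origin at the centre of its underside
- dish: closed petri dish, 90 mm diameter, 14 mm high. Origin at the centre of its underside
- timer: white laboratory timer lying on its back, 62 x 70 x 18 mm. Origin at the centre of its underside
- ruler: steel ruler lying on the bench, 155 mm long (its y), 24 mm wide, 4 mm thick. Origin at the centre of its underside

How it is judged:
By the outcome, as a careful person would: the job done as asked, in the order asked, and still so for the second after the job is handed in, with the robot touching nothing.
It also fails if it takes over 69 s, if anything falls off the work surface, if the arm or the gripper's body presses on something with over 40 N, if the wrist force passes 120 N, or if a joint passes its speed limit or range.

## Working session

There is one attempt and no reset: what is moved stays moved. The work goes in short steps, Python scripts to look and compute and a tool call to move; the robot and the scene stay as the last step left them, time stands still between calls to the robot, and variables do not carry over. Pictures are saved under pics/ and viewed, and the job is handed in when it is done.

Besides the shell and the picture viewer there is one more tool, called after "Emit:" as name(argument=value, ...) on one line, values as JSON. arm_command: Moves the arm, as the interface text tells. Its arguments: {"type":"object","properties":{"targets":{"type":"array"},"newtons":{"type":"number"}},"required":["targets"]}

```bash
mkdir -p pics; ls; python3 - <<'E'
from bench import *
import cv2
for n in("top","side"):
    cv2.imwrite(f"pics/{n}0.png",camera(n)[:,:,::-1]); p=camera_params(n); print(n,p)
s=read_state(); print(s)
E
```

```text
pics
top {'intrinsics': array([[476.01586536,   0.        , 281.88089921],
       [  0.        , 476.01586536, 203.95935318],
       [  0.        ,   0.        ,   1.        ]]), 'xyz': array([0.29601065, 0.06670067, 1.20665255]), 'orientation': array([ 0.71263084, -0.69203057,  0.08138082, -0.08141332])}
side {'intrinsics': array([[410.73434355,   0.        , 265.56033285],
       [  0.        , 410.73434355, 212.88068804],
       [  0.        ,   0.        ,   1.        ]]), 'xyz': array([0.21547231, 0.56661125, 0.59551923]), 'orientation': array([-0.26495558,  0.87124567, -0.39191146,  0.13090044])}
{'time': 0.1, 'joint_positions': array([ 1.10840361,  0.33280152, -0.06474962,  1.46084691,  0.02161014,
        1.34987799, -0.08851493]), 'joint_vel': array([-0.00238958, -0.00159474,  0.00049893, -0.00044929, -0.00033463,
       -0.00136939, -0.00169429]), 'joint_torque': array([ 1.32288533e-03, -6.24544644e+01,  2.47076398e-02, -3.90724218e+01,
       -6.11646334e-02,  3.64730414e-02,  1.30760693e-06]), 'ee_pos': array([ 0.26595576, -0.56517694,  0.19064309]), 'eef_rot': array([ 0.37909963,  0.59741259, -0.37866005,  0.59665588]), 'ft_force': array([ 0.1849354 , -0.39829061, -0.66063301]), 'torque': array([ 0.03739698, -0.06136588,  0.06542839]), 'width': 0.0866886093116545}
```

View pics/top0.png

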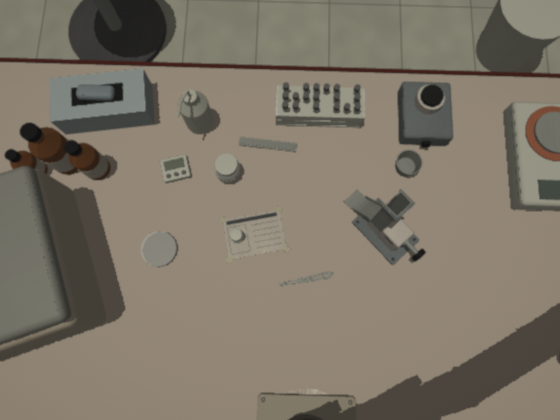

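View pics/side0.png

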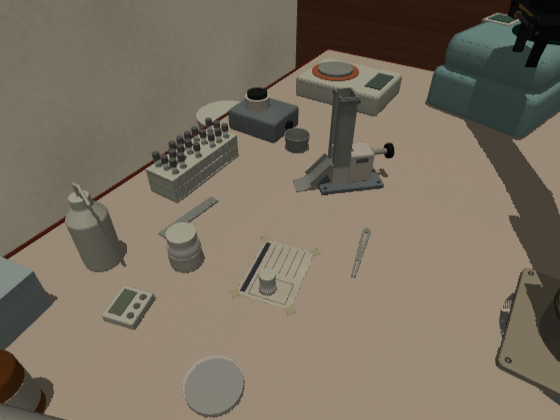

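The top view shows the dispenser at about (390,225), knob (418,255), chute heading up-left, and the card at (255,234) with the pot at (237,236). Next I'll zoom in and build helpers.

```bash
cat > h.py <<'E'
import numpy as np, cv2
from scipy.spatial.transform import Rotation as R
from bench import *
P={n:camera_params(n) for n in("top","side")}
def ray(n,u,v):
    p=P[n];d=R.from_quat(p['orientation']).apply(np.linalg.inv(p['intrinsics'])@[u,v,1]);return np.array(p['xyz']),d
def onz(n,u,v,z=0):
    o,d=ray(n,u,v);return o+d*(z-o[2])/d[2]
def proj(n,X):
    p=P[n];c=R.from_quat(p['orientation']).inv().apply(np.atleast_2d(X)-p['xyz'])@p['intrinsics'].T
    return c[:,:2]/c[:,2:]
def two(a,b):
    o1,d1=ray("top",*a);o2,d2=ray("side",*b)
    A=np.array([d1,-d2]).T;t=np.linalg.lstsq(A,o2-o1,rcond=None)[0]
    p,q=o1+t[0]*d1,o2+t[1]*d2;return (p+q)/2,np.linalg.norm(p-q)
def crop(n,im,u0,v0,u1,v1,f,name):
    cv2.imwrite(name,cv2.resize(im[v0:v1,u0:u1,::-1],None,fx=f,fy=f,interpolation=cv2.INTER_CUBIC))
E
python3 - <<'E'
from h import *
t=cv2.imread("pics/top0.png")[:,:,::-1];s=cv2.imread("pics/side0.png")[:,:,::-1]
crop("top",t,335,145,445,275,5-.5,"pics/t1.png"); crop("s",s,280,80,400,200,5,"pics/s1.png")
crop("top",t,210,195,340,295,6,"pics/t2.png")
for uv in [(280,204),(380,204),(280,304)]: print(onz("top",*uv))
E
```

```text
[0.57919328 0.0758063  0.        ]
[ 0.58693685 -0.18464475  0.        ]
[0.3244204  0.06819921 0.        ]
```

View pics/t1.png

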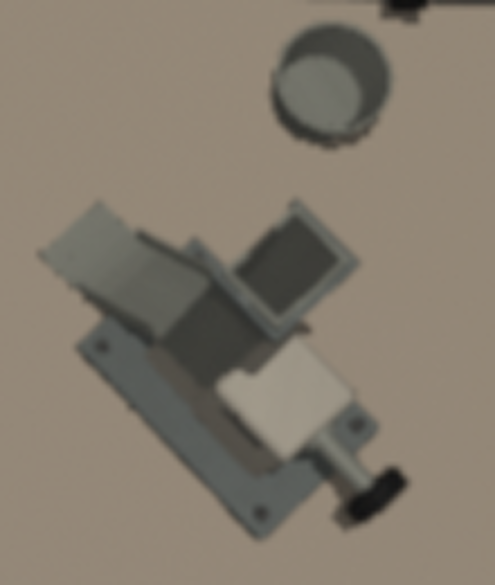

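View pics/s1.png

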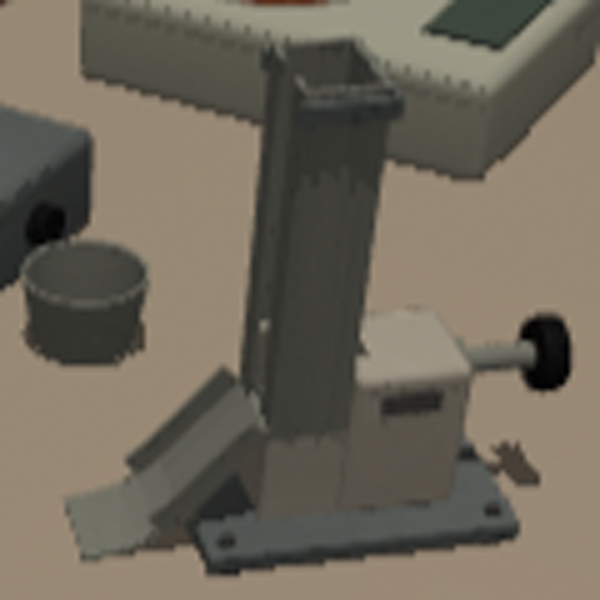

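View pics/t2.png

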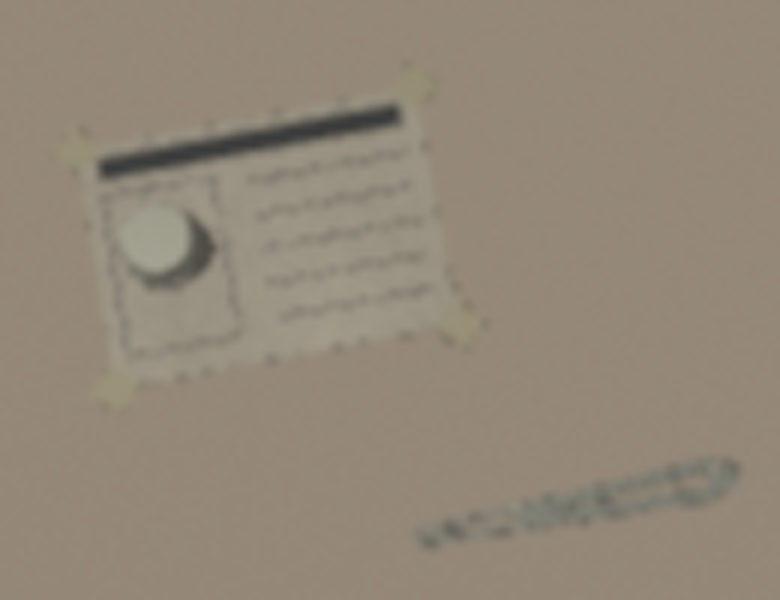

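Chute foot corners in crop t1 are (98,203),(40,253), base corners (80,347),(262,540),(378,428); card corners in t2 ≈ (85,150),(415,88),(458,325),(118,382).

```bash
cat >> h.py <<'E'
def c2(u0,v0,f,c): return (u0+(c[0]+.5)/f-.5, v0+(c[1]+.5)/f-.5)
E
python3 - <<'E'
from h import *
np.set_printoptions(precision=4,suppress=True)
T=lambda c,z:onz("top",*c2(335,145,4.5,c),z)
S=lambda c,z:onz("side",*c2(280,80,5,c),z)
obs=[((98,203),(102,-24.5),2,T),((40,253),(102,24.5),2,T),((80,347),(49,48),12,T),((262,540),(-101,48),12,T),((378,428),(-101,-48),12,T),
((360,262),(-18.5,-24.5),225,T),((297,200),(18.5,-24.5),225,T),
((67,497),(102,-24.5),2,S),((84,558),(102,24.5),2,S),((208,572),(49,48),12,S),((518,530),(-101,48),12,S)]
A=np.array([o[1] for o in obs])/1000.;B=np.array([o[3](o[0],o[2]/1000)[:2] for o in obs])
a,b=A.mean(0),B.mean(0);H=(A-a).T@(B-b);th=np.arctan2(H[0,1]-H[1,0],H[0,0]+H[1,1])
Rm=np.array([[np.cos(th),-np.sin(th)],[np.sin(th),np.cos(th)]]);t=b-Rm@a
print("disp",t,th,np.degrees(th));print(((A@Rm.T+t)-B)*1000)
print("foot",Rm@[.102,0]+t,"knob",Rm@[-.126,0]+t)
# knob check
tk=c2(335,145,4.5,(378,490)); sk=c2(280,80,5,(548,352)); print("knob mid 2view",two(tk,sk), "model",Rm@[-.1195,0]+t)
print(proj("top",np.r_[Rm@[-.1195,0]+t,.072]),tk,proj("side",np.r_[Rm@[-.1195,0]+t,.072]),sk)
U=lambda c:onz("top",*c2(210,195,6,c),0)[:2]
C=np.array([U(c) for c in[(85,150),(415,88),(458,325),(118,382)]]);print("card",C,C.mean(0))
print([np.linalg.norm(C[i]-C[(i+1)%4]) for i in range(4)])
y=C[0]-C[1]+C[3]-C[2];print("card y dir",y/np.linalg.norm(y),"yaw",np.degrees(np.arctan2(-y[0],y[1])))
print("pot",onz("top",*c2(210,195,6,(158,240)),.042))
print("forceps",U((420,540)),U((738,468)))
print("jar top",onz("top",227,161,.078),"cup",onz("top",408,163,.042),"ruler",onz("top",240,142),onz("top",296,147))
print(R.from_quat(read_state()['eef_rot']).as_matrix())
E
```

```text
disp [ 0.5335 -0.1757] 0.7532309610103171 43.15695506447423
[[ 1.5781 -0.7217]
 [-0.9768  1.242 ]
 [ 1.0427  3.5298]
 [-1.9122  1.7114]
 [-1.1817 -1.3962]
 [-0.6728  5.0643]
 [-3.0825  1.5087]
 [ 1.8942  1.3547]
 [-0.1007  0.766 ]
 [ 3.9198 -7.7098]
 [-0.5082 -5.3493]]
foot [ 0.6079 -0.1059] knob [ 0.4416 -0.2619]
knob mid 2view (array([ 0.4485, -0.2603,  0.0718]), np.float64(0.004233008287931939)) model [ 0.4463 -0.2574]
[[417.6678 255.2438]] (418.6111111111111, 253.5) [[388.7302 150.5688]] (389.2, 150.0)
card [[0.5335 0.2198]
 [0.5651 0.0786]
 [0.4626 0.0572]
 [0.4342 0.2002]] [0.4988 0.139 ]
[np.float64(0.14464578179531914), np.float64(0.10472077181522244), np.float64(0.14573896353942553), np.float64(0.10129850573496452)]
card y dir [-0.2065  0.9784] yaw 11.918610582539163
pot [0.4884 0.1822 0.042 ]
forceps [0.372  0.0707] [ 0.4057 -0.0619]
jar top [0.6668 0.2103 0.078 ] cup [ 0.6872 -0.2498  0.042 ] ruler [0.7469 0.1883 0.    ] [0.7373 0.0376 0.    ]
[[-0.0006  0.9048  0.4258]
 [ 0.0011  0.4258 -0.9048]
 [-1.     -0.     -0.0012]]
```

Emit:
arm_command(targets=[[255, 0, 24, -18, -0.03, 0, 0], [255, 0, 48, -37, -0.06, 0, 0], [255, 0, 72, -55, -0.09, 0, 0], [255, 0, 97, -74, -0.13, 0, 0], [255, 0, 121, -92, -0.16, 0, 0], [255, 0, 145, -111, -0.19, 0, 0], [255, 0, 169, -129, -0.22, 0, 0], [255, 0, 193, -148, -0.25, 0, 0], [255, 0, 218, -166, -0.28, 0, 0], [255, 0, 242, -185, -0.316, 0, 0]], newtons=20)

```text
time: 1.1
ee_pos: [0.4073, -0.2929, 0.1914]
eef_rot: [0.279, 0.649, -0.279, 0.65]
ft_force: [0.6, -0.1, 0.4]
width: 0.0155
```

Emit:
arm_command(targets=[[255, 25, 0, 0, 0, 0, 0], [255, 50, 0, 0, 0, 0, 0], [255, 75, 0, 0, 0, 0, 0], [255, 100, 0, 0, 0, 0, 0], [255, 120, 0, 0, 0, 0, 0], [255, 135, 0, 0, 0, 0, 0], [255, 135, 0, 0, 0, 0, 0], [255, 135, 0, 0, 0, 0, 0]])

```text
time: 1.9
ee_pos: [0.4068, -0.2945, 0.0568]
eef_rot: [0.28, 0.649, -0.28, 0.649]
ft_force: [0.8, 0.4, -0.2]
width: 0.0006
```

```bash
python3 - <<'E'
from h import *
np.set_printoptions(precision=4,suppress=True)
s=read_state();print(s['time'],s['ee_pos'],s['width'],s['ft_force'],s['joint_positions']);M=R.from_quat(s['eef_rot']).as_matrix();print(M)
th=.7532;D=np.array([.5335,-.1757]);Rm=np.array([[np.cos(th),-np.sin(th)],[np.sin(th),np.cos(th)]])
print("disp frame",(s['ee_pos'][:2]-D)@Rm*1000)
im=camera("side");crop("s",im,280,60,440,200,5,"pics/s2.png")
im=camera("top");crop("s",im,335,145,455,285,4,"pics/t3.png")
E
```

```text
1.9 [ 0.4068 -0.2945  0.0568] 0.0006289566353408986 [ 0.8262  0.3791 -0.2141] [ 0.8171  0.2068 -0.3083  1.9242  0.073   1.0212 -0.3373]
[[ 0.0001  0.7271  0.6865]
 [ 0.0001  0.6865 -0.7271]
 [-1.      0.0002  0.    ]]
disp frame [-173.7176   -0.0045]
```

View pics/s2.png

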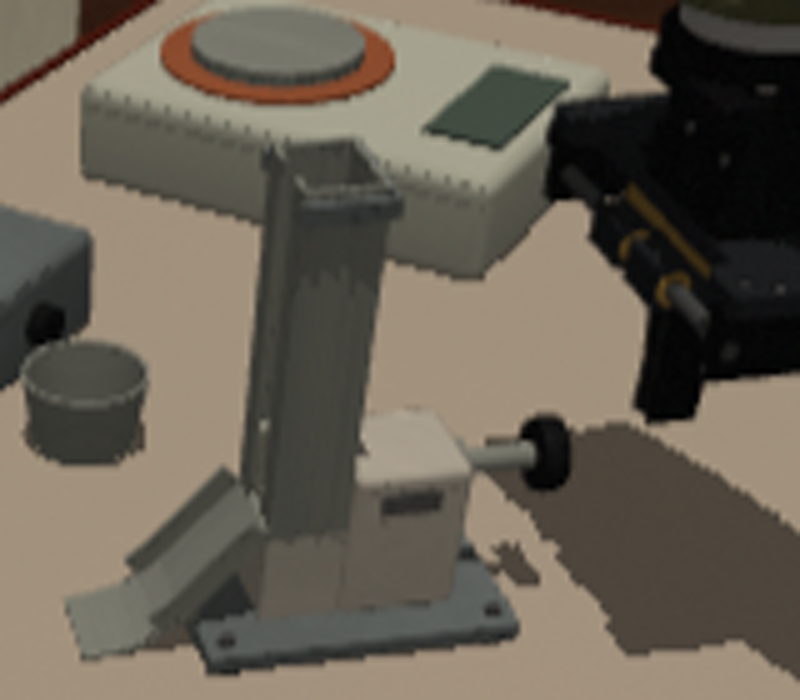

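View pics/t3.png

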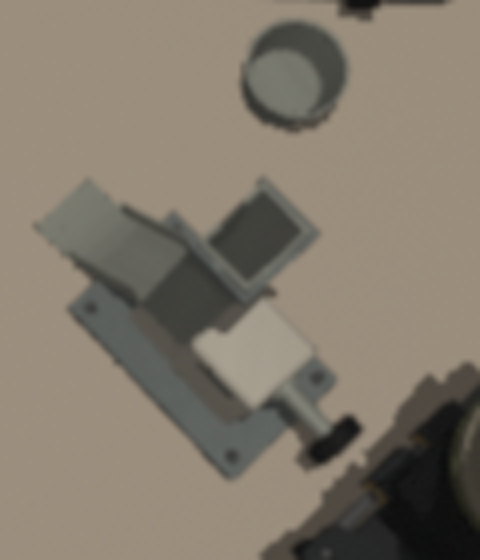

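The closed fingers are aligned with the knob axis. Moving on to near-contact.

Emit:
arm_command(targets=[[255, 0, 8, 2, 0, 0, 0], [255, 0, 16, 2, 0, 0, 0], [255, 0, 24, 2, 0, 0, 0], [255, 0, 32, 2, 0, 0, 0], [255, 0, 36, 2, 0, 0, 0], [255, 0, 40, 2, 0, 0, 0], [255, 0, 44, 2, 0, 0, 0], [255, 0, 44, 2, 0, 0, 0]])

```text
time: 2.8
ee_pos: [0.4396, -0.2664, 0.0563]
eef_rot: [0.28, 0.649, -0.28, 0.649]
ft_force: [-2.6, -2.0, 1.8]
width: 0.0005
```

Emit:
arm_command(targets=[[255, 0, 6, 0, 0, 0, 0], [255, 0, 12, 0, 0, 0, 0], [255, 0, 18, 0, 0, 0, 0], [255, 0, 24, 0, 0, 0, 0], [255, 0, 28, 0, 0, 0, 0], [255, 0, 28, 0, 0, 0, 0]])

```text
time: 3.4
ee_pos: [0.4592, -0.2478, 0.0562]
eef_rot: [0.28, 0.65, -0.281, 0.649]
ft_force: [-6.3, -3.1, 2.6]
width: 0.0004
```

Emit:
arm_command(targets=[[255, 0, 2, 0, 0, 0, 0], [255, 0, 4, 0, 0, 0, 0], [255, 0, 4, 0, 0, 0, 0]])

```text
time: 3.7
ee_pos: [0.4613, -0.2459, 0.0561]
eef_rot: [0.28, 0.65, -0.282, 0.648]
ft_force: [-8.1, -4.3, 3.8]
width: 0.0005
```

Emit:
arm_command(targets=[[255, 0, 2, 0, 0, 0, 0], [255, 0, 2, 0, 0, 0, 0]])

```text
time: 3.9
ee_pos: [0.4616, -0.2456, 0.056]
eef_rot: [0.28, 0.65, -0.282, 0.648]
ft_force: [-11.6, -8.9, 4.9]
width: 0.0003
```

Emit:
arm_command(targets=[[255, 0, 2, 0, 0, 0, 0], [255, 0, 3, 0, 0, 0, 0], [255, 0, 3, 0, 0, 0, 0]])

```text
time: 4.2
ee_pos: [0.4618, -0.2454, 0.0559]
eef_rot: [0.28, 0.65, -0.284, 0.647]
ft_force: [-17.5, -12.7, 7.2]
width: 0.0004
```

```bash
python3 - <<'E'
from h import *
im=camera("side");crop("s",im,280,60,440,200,5,"pics/s3.png")
E
```

```text
(no output)
```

View pics/s3.png

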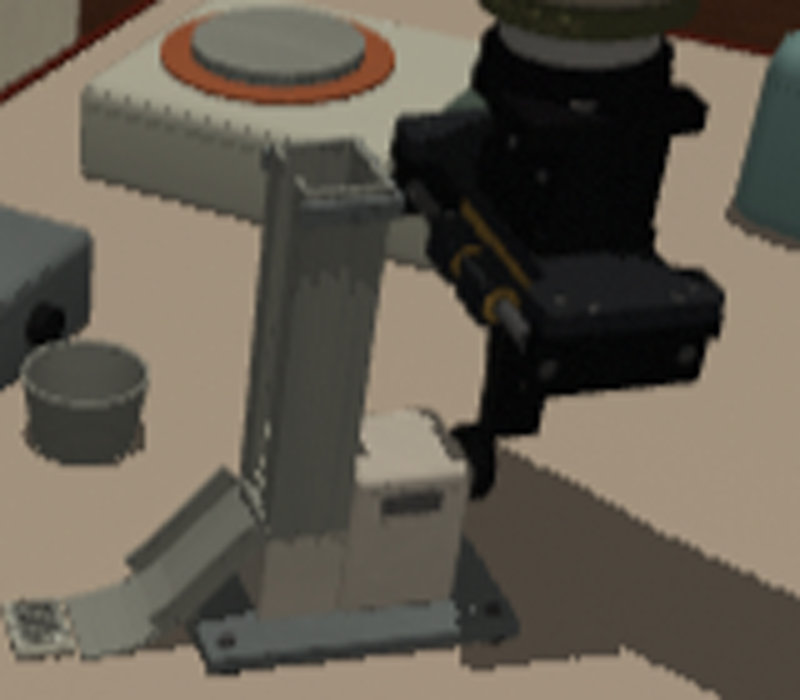

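The knob is hard against its stop, and the cassette has come out and lies at the chute foot (crop ~(40,628)). Now backing off and rising.

Emit:
arm_command(targets=[[255, 0, -10, 0, 0, 0, 0], [255, 0, -20, 0, 0, 0, 0], [255, 0, -30, 0, 0, 0, 0], [255, 0, -42, 0, 0, 0, 0], [255, 0, -60, 0, 0, 0, 0], [255, 0, -85, 0, 0, 0, 0], [255, 0, -105, 0, 0, 0, 0], [255, 0, -115, 0, 0, 0, 0], [255, 0, -115, 0, 0, 0, 0]])

```text
time: 5.15
ee_pos: [0.3825, -0.3207, 0.0564]
eef_rot: [0.281, 0.649, -0.281, 0.649]
ft_force: [0.0, 0.2, -0.7]
width: 0.0008
```

```bash
python3 - <<'E'
from h import *
np.set_printoptions(precision=4,suppress=True)
s=read_state();print(s['time'],s['ee_pos'],s['ft_force'])
im=camera("side");crop("s",im,240,60,400,200,5,"pics/s4.png");cv2.imwrite("pics/side4.png",im[:,:,::-1])
im=camera("top");crop("s",im,325,145,445,265,5,"pics/t4.png");cv2.imwrite("pics/top4.png",im[:,:,::-1])
E
```

```text
5.15 [ 0.3825 -0.3207  0.0564] [ 0.0168  0.1566 -0.6926]
```

View pics/s4.png

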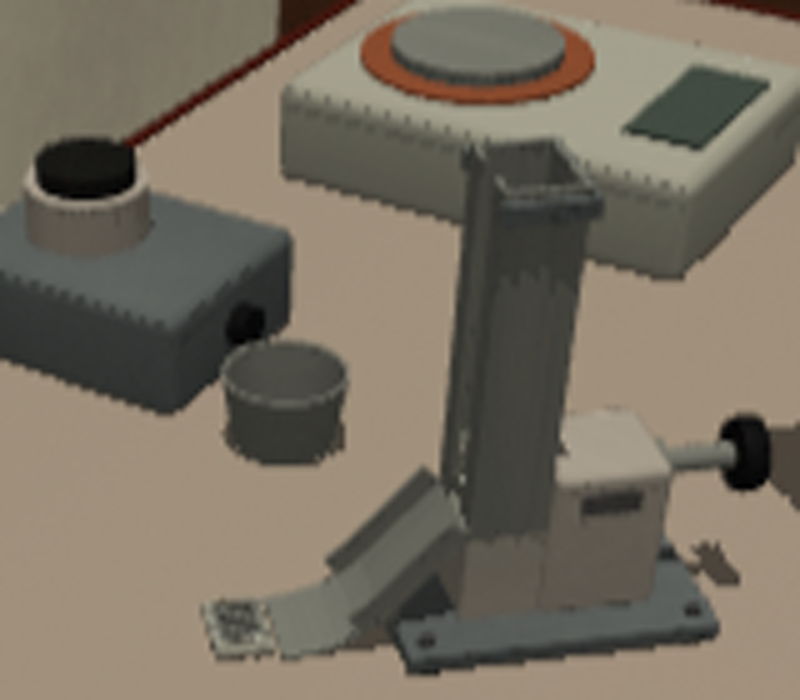

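View pics/t4.png

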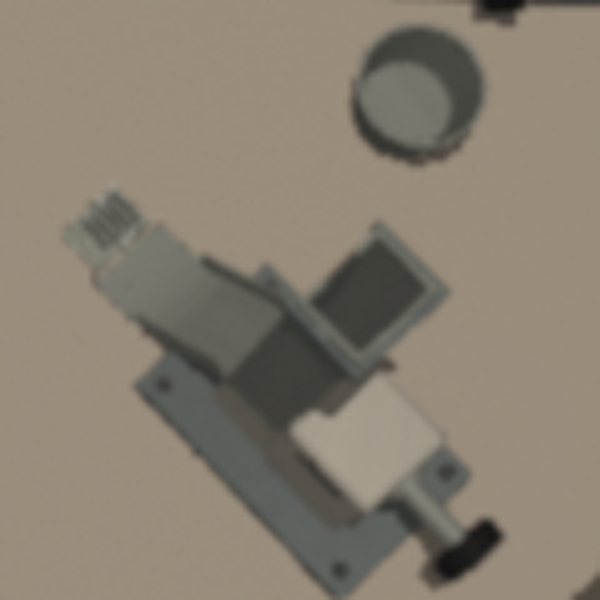

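The knob is back out, and one cassette is at the foot. Its t4 corners are about (62,232),(112,183),(147,220),(97,276).

```bash
python3 - <<'E'
from h import *
np.set_printoptions(precision=4,suppress=True)
th=.7532;D=np.array([.5335,-.1757]);Rm=np.array([[np.cos(th),-np.sin(th)],[np.sin(th),np.cos(th)]])
Q=np.array([onz("top",*c2(325,145,5,c),.007)[:2] for c in[(62,232),(112,183),(147,220),(97,276)]])
print(Q,Q.mean(0),(Q-D)@Rm*1000)
Q2=np.array([onz("side",*c2(240,60,5,c),z)[:2] for c,z in[((203,600),.007),((262,597),.007),((275,642),.007),((215,645),.007)]])
print(Q2,Q2.mean(0),(Q2-D)@Rm*1000)
e=Q[1]-Q[0]+Q[2]-Q[3];print("end-normal dir y:",np.degrees(np.arctan2(-e[1],-e[0])))
E
```

```text
[[ 0.6168 -0.0717]
 [ 0.6441 -0.0978]
 [ 0.6246 -0.1161]
 [ 0.5937 -0.0899]] [ 0.6198 -0.0939] [[131.8616  18.9149]
 [133.9281 -18.8386]
 [107.2178 -18.7753]
 [102.561   21.4049]]
[[ 0.6438 -0.1007]
 [ 0.6213 -0.118 ]
 [ 0.5978 -0.0913]
 [ 0.6201 -0.0742]] [ 0.6208 -0.0961] [[131.763  -20.7191]
 [103.5284 -17.997 ]
 [104.6257  17.5527]
 [132.5547  14.7912]]
end-normal dir y: 138.08580967608668
```

Emit:
arm_command(targets=[[255, -30, 0, 0, 0, 0, 0], [255, -70, 0, 0, 0, 0, 0], [255, -110, 0, 0, 0, 0, 0], [255, -150, 0, 0, 0, 0, 0], [255, -190, 0, 0, 0, 0, 0], [255, -215, 0, 0, 0, 0, 0], [255, -215, 0, 0, 0, 0, 0]])

```text
time: 5.95
ee_pos: [0.3855, -0.3197, 0.2753]
eef_rot: [0.279, 0.647, -0.28, 0.652]
ft_force: [0.3, 0.3, 0.2]
width: 0.0003
```

Emit:
arm_command(targets=[[255, 0, 30, 4, 0, 0, 0], [255, 0, 65, 9, 0, 0, 0], [255, 0, 105, 14, 0, 0, 0], [255, 0, 145, 19, 0, 0, 0], [255, 0, 185, 25, 0, 0, 0], [255, 0, 225, 30, 0, 0, 0], [255, 0, 265, 36, 0, 0, 0], [255, 0, 300, 40, 0, 0, 0], [255, 0, 329, 44, 0, 0, 0], [255, 0, 329, 44, 0, 0, 0]])

```text
time: 6.95
ee_pos: [0.6547, -0.1202, 0.2689]
eef_rot: [0.279, 0.651, -0.277, 0.649]
ft_force: [-0.7, 0.2, -0.8]
width: 0.0003
```

Emit:
arm_command(targets=[[255, 40, 0, 0, 0, 0, 0], [255, 80, 0, 0, 0, 0, 0], [255, 120, 0, 0, 0, 0, 0], [255, 160, 0, 0, 0, 0, 0], [255, 200, 0, 0, 0, 0, 0], [255, 230, 0, 0, 0, 0, 0], [255, 240, 0, 0, 0, 0, 0], [255, 240, 0, 0, 0, 0, 0]])

```text
time: 7.75
ee_pos: [0.6515, -0.1257, 0.03]
eef_rot: [0.28, 0.65, -0.28, 0.648]
ft_force: [0.2, 0.3, -0.4]
width: 0.0007
```

```bash
python3 - <<'E'
from h import *
np.set_printoptions(precision=4,suppress=True)
s=read_state();print(s['time'],s['ee_pos'],s['ft_force'],s['joint_positions']);print(R.from_quat(s['eef_rot']).as_matrix())
im=camera("side");crop("s",im,240,60,400,200,5,"pics/s5.png")
im=camera("top");crop("s",im,305,125,445,265,4,"pics/t5.png")
E
```

```text
7.75 [ 0.6515 -0.1257  0.03  ] [ 0.1922  0.3334 -0.4049] [ 0.4395  0.5821 -0.4373  1.4998  0.2609  1.1205 -0.8636]
[[-0.0026  0.7274  0.6862]
 [ 0.0008  0.6862 -0.7274]
 [-1.     -0.0014 -0.0024]]
```

View pics/s5.png

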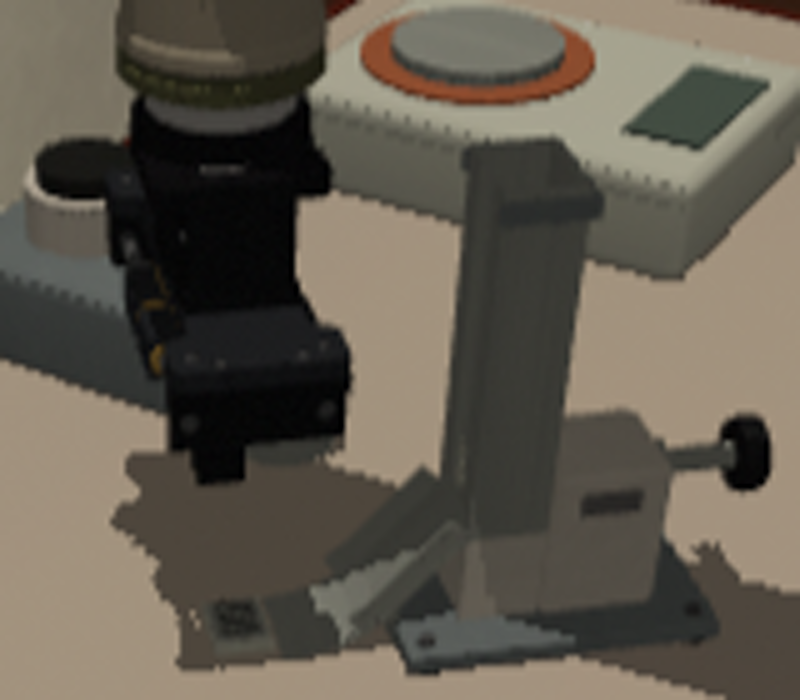

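View pics/t5.png

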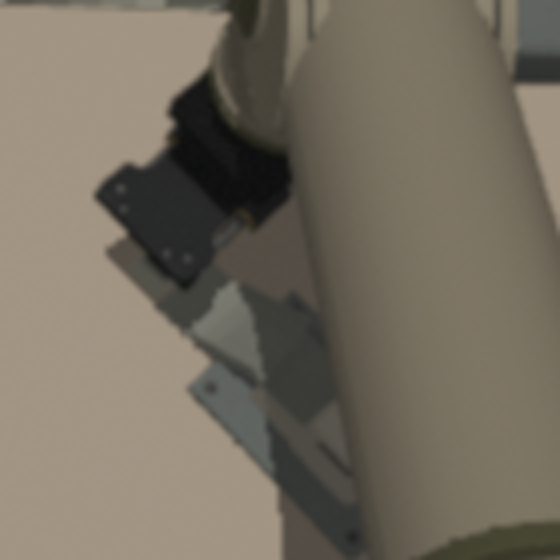

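The tool is behind the cassette's end, as intended. The arm crosses above the magazine, so I'll check that clearance before descending.

```bash
python3 - <<'E'
from h import *
cv2.imwrite("pics/side5.png",camera("side")[:,:,::-1])
E
```

```text
(no output)
```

View pics/side5.png

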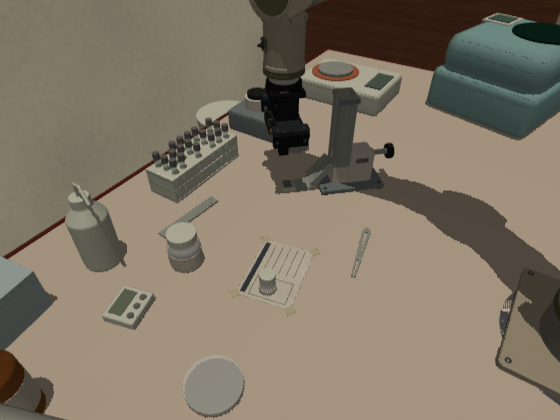

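Emit:
arm_command(targets=[[255, 10, 0, 0, 0, 0, 0], [255, 18, 0, 0, 0, 0, 0], [255, 24, 0, 0, 0, 0, 0], [255, 26, 0, 0, 0, 0, 0], [255, 26, 0, 0, 0, 0, 0]])

```text
time: 8.4
ee_pos: [0.6523, -0.1262, 0.0048]
eef_rot: [0.28, 0.649, -0.28, 0.649]
ft_force: [0.4, 0.4, -0.3]
width: 0.0005
```

```bash
python3 - <<'E'
from h import *
np.set_printoptions(precision=4,suppress=True)
s=read_state();print(s['time'],s['ee_pos'],s['ft_force']);M=R.from_quat(s['eef_rot']).as_matrix();print(M)
im=camera("side");crop("s",im,250,120,350,200,8,"pics/s6.png")
E
```

```text
8.4 [ 0.6523 -0.1262  0.0048] [ 0.3565  0.407  -0.3422]
[[-0.0007  0.7277  0.6859]
 [ 0.0001  0.6859 -0.7277]
 [-1.     -0.0005 -0.0006]]
```

View pics/s6.png

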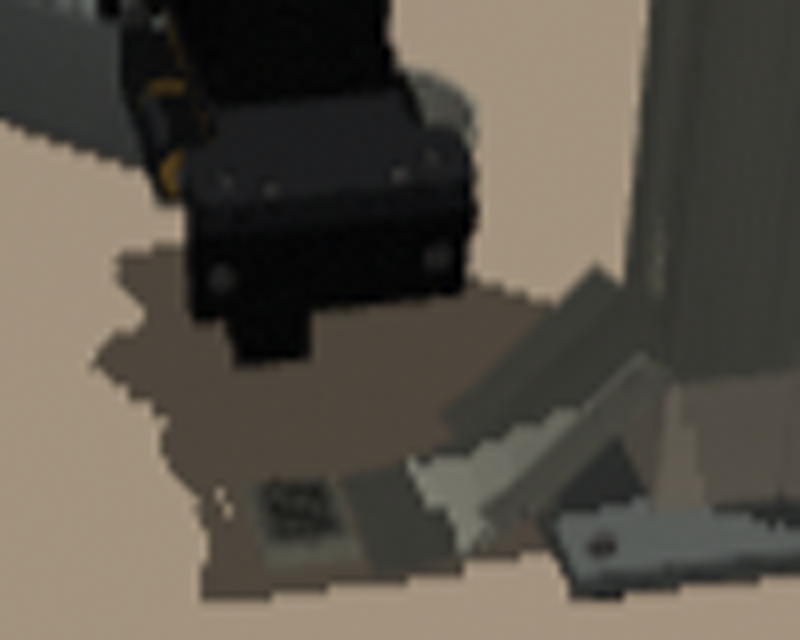

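```bash
python3 - <<'E'
from h import *
np.set_printoptions(precision=4,suppress=True)
for c in [(235,368),(310,358)]: print(onz("side",*c2(250,120,8,c),.005))
M=R.from_quat(read_state()['eef_rot']).as_matrix();p=read_state()['ee_pos']
for dy in(-.0095,.0095): print(p+M@[0,dy,-.015])
Q=np.array([onz("side",*c2(250,120,8,c),z)[:2] for c,z in [((252,482),.007),((335,475),.007),((362,540),.007),((268,550),.007)]]);print(Q,Q.mean(0))
print((Q.mean(0)-p[:2])@M[:2,1:])
E
```

```text
[ 0.6799 -0.1508  0.005 ]
[ 0.663  -0.1681  0.005 ]
[ 0.6353 -0.1219  0.0053]
[ 0.6492 -0.1088  0.0053]
[[ 0.6416 -0.1011]
 [ 0.6226 -0.1175]
 [ 0.5993 -0.0947]
 [ 0.6198 -0.0757]] [ 0.6208 -0.0973]
[-0.0032 -0.0429]
```

```bash
python3 - <<'E'
from h import *
np.set_printoptions(precision=1,suppress=True)
print("s2",(proj("side",[.4068,-.2945,.0568])-[280,60])*5, "s3 tcp, +30",(proj("side",[[.4618,-.2454,.0559],[.4618,-.2454,.0859]])-[280,60])*5)
p=read_state()['ee_pos'];print("now",(proj("side",[p,p+[0,0,.03],p+[0,0,.06]])-[250,120])*8)
im=camera("side");c=im[155:195,272:302];print(im[150:182,284].tolist())
E
```

```text
s2 [[648.2 468.8]] s3 tcp, +30 [[496.1 484.3]
 [506.7 429.1]]
now [[262.9 430.1]
 [263.6 348.4]
 [264.4 263.5]]
[[7, 6, 6], [4, 5, 5], [6, 7, 6], [5, 4, 5], [5, 5, 6], [6, 6, 7], [6, 6, 6], [7, 7, 7], [5, 6, 6], [6, 6, 6], [6, 5, 6], [6, 6, 7], [7, 7, 7], [5, 4, 5], [7, 7, 7], [61, 55, 47], [78, 70, 60], [77, 70, 60], [78, 70, 60], [78, 70, 60], [78, 70, 60], [78, 70, 60], [78, 70, 60], [78, 70, 60], [78, 70, 60], [78, 70, 60], [78, 70, 60], [77, 70, 59], [78, 70, 60], [68, 61, 52], [46, 43, 37], [48, 48, 43]]
```

```bash
python3 - <<'E'
from h import *
np.set_printoptions(precision=1,suppress=True)
s=read_state();p=s['ee_pos'];M=R.from_quat(s['eef_rot']).as_matrix()
pts={f"x{x} y{y} z{z}":p+M@np.array([x,y,z])/1000 for x in(0,-30,-70,-97) for y,z in((-9.5,-15),(9.5,-15),(-37.5,-95),(37.5,-95))}
for k,v in pts.items(): print(k,(proj("side",v)-[250,120])[0]*8)
E
```

```text
x0 y-9.5 z-15 [302.5 454.4]
x0 y9.5 z-15 [240.7 461.2]
x0 y-37.5 z-95 [453.8 607.2]
x0 y37.5 z-95 [194.7 637.3]
x-30 y-9.5 z-15 [304.  372.4]
x-30 y9.5 z-15 [241.  379.2]
x-30 y-37.5 z-95 [458.7 523.5]
x-30 y37.5 z-95 [194.  553.5]
x-70 y-9.5 z-15 [306.2 257.8]
x-70 y9.5 z-15 [241.4 264.6]
x-70 y-37.5 z-95 [465.6 406.1]
x-70 y37.5 z-95 [193.1 435.9]
x-97 y-9.5 z-15 [307.8 176.8]
x-97 y9.5 z-15 [241.7 183.5]
x-97 y-37.5 z-95 [470.5 322.8]
x-97 y37.5 z-95 [192.4 352.5]
```

The side view puts the fingertip about 30 mm above the reported TCP: its bottom is at crop row 363, where about 457 was expected. I'll cross-check with the top view.

```bash
python3 - <<'E'
from h import *
im=camera("top");crop("s",im,310,140,410,220,8,"pics/t7.png")
E
```

```text
(no output)
```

View pics/t7.png

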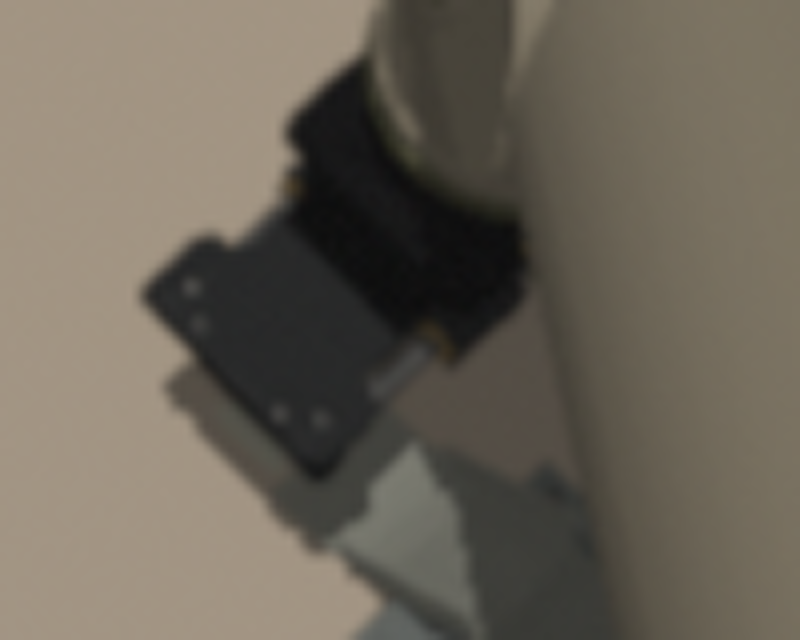

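```bash
python3 - <<'E'
from h import *
np.set_printoptions(precision=4,suppress=True)
s=read_state();p=s['ee_pos'];M=R.from_quat(s['eef_rot']).as_matrix()
for a,b in [((192,287),(227,182)),((200,323),(270,188)),((280,413),(400,173)),((321,420),(433,158))]:
    X,g=two(c2(310,140,8,a),c2(250,120,8,b));print(X,g,"tool",(X-p)@M*1000)
E
```

```text
[ 0.6161 -0.0477  0.1468] 0.0008086947550156699 tool [-141.1285   27.2352  -82.3277]
[ 0.6048 -0.05    0.1476] 0.0013700681884374832 tool [-141.9186   17.3912  -88.339 ]
[ 0.579  -0.0728  0.1486] 4.961932251002135e-05 tool [-142.9484  -17.0214  -89.5502]
[ 0.5769 -0.0849  0.1477] 0.0012564972640398435 tool [-142.0686  -26.8353  -82.16  ]
```

Both views agree horizontally, but the gripper looks ~30 mm too high. I'll settle this by feeling downward gently.

Emit:
arm_command(targets=[[255, 1, 0, 0, 0, 0, 0], [255, 2, 0, 0, 0, 0, 0], [255, 3, 0, 0, 0, 0, 0], [255, 3, 0, 0, 0, 0, 0]])

```text
time: 8.95
ee_pos: [0.6525, -0.1263, 0.0022]
eef_rot: [0.28, 0.649, -0.28, 0.649]
ft_force: [0.1, -0.2, -0.2]
width: 0.0003
```

Emit:
arm_command(targets=[[255, 1, 0, 0, 0, 0, 0], [255, 2, 0, 0, 0, 0, 0], [255, 3, 0, 0, 0, 0, 0], [255, 3, 0, 0, 0, 0, 0]])

```text
time: 9.35
ee_pos: [0.6524, -0.1262, -0.0009]
eef_rot: [0.28, 0.649, -0.28, 0.649]
ft_force: [0.5, 0.3, 0.1]
width: 0.0004
```

Emit:
arm_command(targets=[[255, 1.5, 0, 0, 0, 0, 0], [255, 3, 0, 0, 0, 0, 0], [255, 5, 0, 0, 0, 0, 0], [255, 5, 0, 0, 0, 0, 0]])

```text
time: 9.75
ee_pos: [0.6523, -0.1262, -0.006]
eef_rot: [0.28, 0.649, -0.28, 0.649]
ft_force: [0.7, 0.8, 0.1]
width: 0.0002
```

Emit:
arm_command(targets=[[255, 2, 0, 0, 0, 0, 0], [255, 4, 0, 0, 0, 0, 0], [255, 6, 0, 0, 0, 0, 0], [255, 6, 0, 0, 0, 0, 0]])

```text
time: 10.15
ee_pos: [0.6523, -0.1263, -0.0121]
eef_rot: [0.28, 0.649, -0.28, 0.649]
ft_force: [0.8, 0.0, -0.6]
width: 0.0007
```

```bash
python3 - <<'E'
from h import *
im=camera("side");crop("s",im,250,120,350,200,8,"pics/s8.png")
E
```

```text
(no output)
```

View pics/s8.png

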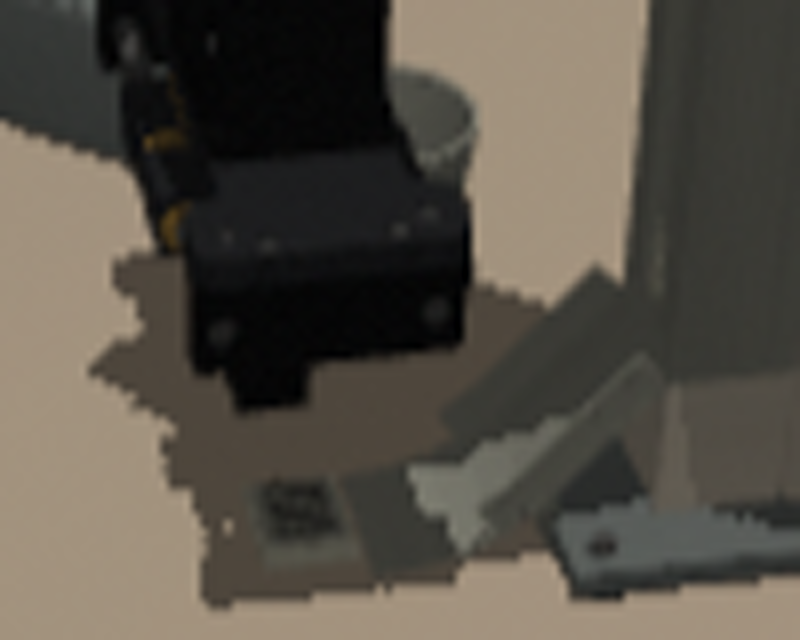

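No contact at reported z = −12 mm: the tool reports about 34 mm too low, and the pictures are right. I'll keep feeling for the bench; the picture suggests the tip is about 22 mm up.

Emit:
arm_command(targets=[[255, 4, 0, 0, 0, 0, 0], [255, 8, 0, 0, 0, 0, 0], [255, 12, 0, 0, 0, 0, 0], [255, 14, 0, 0, 0, 0, 0], [255, 15, 0, 0, 0, 0, 0], [255, 16, 0, 0, 0, 0, 0], [255, 16, 0, 0, 0, 0, 0]])

```text
time: 10.9
ee_pos: [0.6526, -0.1263, -0.0277]
eef_rot: [0.28, 0.649, -0.28, 0.649]
ft_force: [0.7, 0.3, 0.2]
width: 0.0005
```

Emit:
arm_command(targets=[[255, 1, 0, 0, 0, 0, 0], [255, 2, 0, 0, 0, 0, 0], [255, 2, 0, 0, 0, 0, 0]])

```text
time: 11.2
ee_pos: [0.6525, -0.1263, -0.0298]
eef_rot: [0.28, 0.649, -0.28, 0.649]
ft_force: [-0.5, 0.8, 0.0]
width: 0.0003
```

Emit:
arm_command(targets=[[255, 1, 0, 0, 0, 0, 0], [255, 2, 0, 0, 0, 0, 0], [255, 2, 0, 0, 0, 0, 0]])

```text
time: 11.5
ee_pos: [0.6527, -0.1263, -0.0307]
eef_rot: [0.28, 0.649, -0.28, 0.649]
ft_force: [-4.9, 0.5, 8.4]
width: 0.0001
```

```bash
python3 - <<'E'
from h import *
print(read_state()['ee_pos'])
im=camera("side");crop("s",im,250,120,350,200,8,"pics/s9.png")
E
```

```text
[ 0.65269448 -0.12627347 -0.03065959]
```

View pics/s9.png

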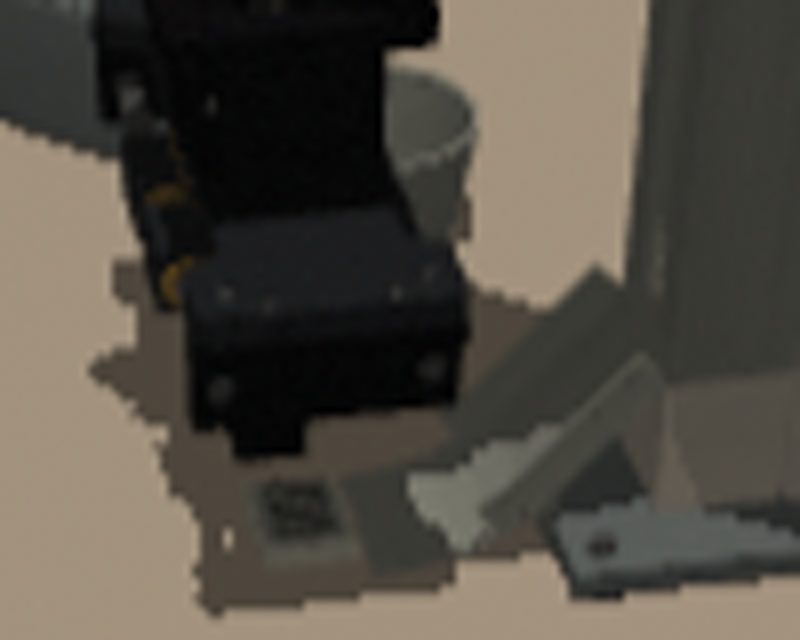

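Touch-off puts the bench at reported z ≈ −30 mm. I'll raise slightly, then make a straight first contact.

Emit:
arm_command(targets=[[255, -4, 0, 0, 0, 0, 0], [255, -4, -1, -1, 0, 0, 0], [255, -4, -2, -3, 0, 0, 0], [255, -4, -2, -6, 0, 0, 0], [255, -4, -2, -9, 0, 0, 0], [255, -4, -2, -12, 0, 0, 0], [255, -4, -2, -15, 0, 0, 0], [255, -4, -2, -18, 0, 0, 0], [255, -4, -2, -18, 0, 0, 0]])

```text
time: 12.45
ee_pos: [0.6385, -0.114, -0.0276]
eef_rot: [0.28, 0.649, -0.28, 0.649]
ft_force: [-0.4, 0.1, -0.1]
width: 0.0004
```

```bash
python3 - <<'E'
from h import *
s=read_state();print(s['ee_pos'],s['ft_force'])
im=camera("side");crop("s",im,250,120,350,200,8,"pics/s10.png")
im=camera("top");crop("s",im,310,140,410,220,8,"pics/t10.png")
E
```

```text
[ 0.63854852 -0.11400622 -0.02761459] [-0.43449886  0.13795782 -0.05679687]
```

View pics/s10.png

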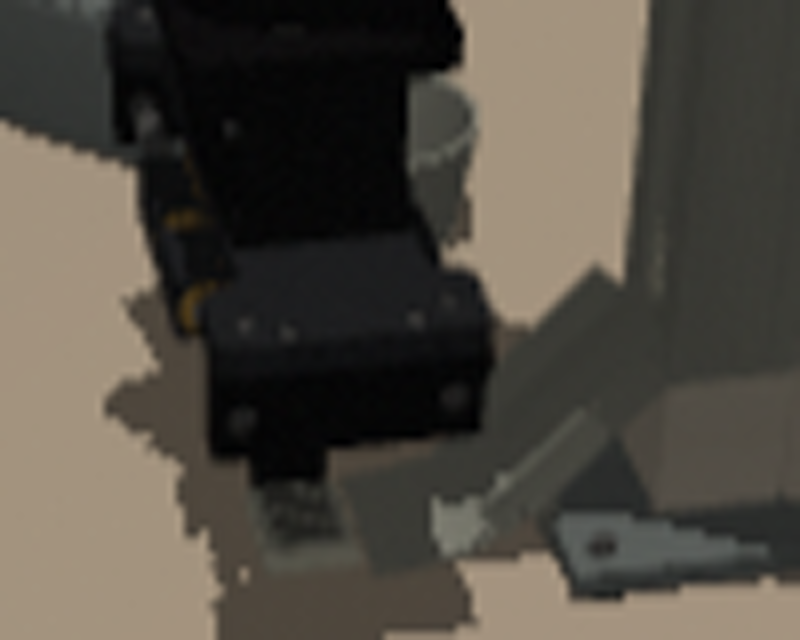

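View pics/t10.png

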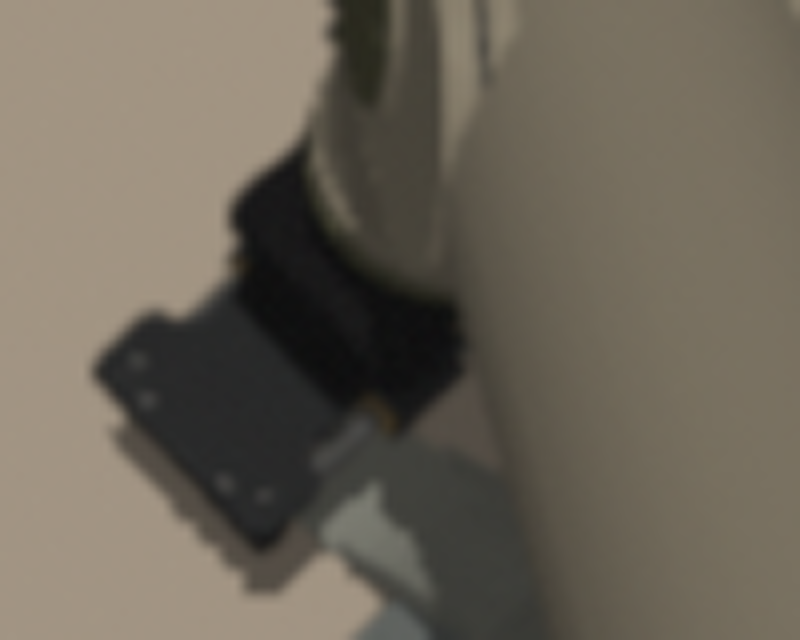

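The finger is at the cassette's rear edge. Next, the first piece of the gentle arc.

Emit:
arm_command(targets=[[255, 0, 0, -4, 0.006, 0, 0], [255, 0, 0.1, -9, 0.014, 0, 0], [255, 0, 0.2, -14, 0.022, 0, 0], [255, 0, 0.3, -19, 0.03, 0, 0], [255, 0, 0.5, -24, 0.038, 0, 0], [255, 0, 0.7, -30, 0.048, 0, 0], [255, 0, 1.0, -35, 0.056, 0, 0], [255, 0, 1.3, -40, 0.063, 0, 0], [255, 0, 1.3, -40, 0.063, 0, 0]])

```text
time: 13.45
ee_pos: [0.6119, -0.0837, -0.0276]
eef_rot: [0.3, 0.64, -0.3, 0.64]
ft_force: [0.5, 0.4, -0.7]
width: 0.0002
```

```bash
python3 - <<'E'
from h import *
s=read_state();print(s['time'],s['ee_pos'],s['ft_force']);M=R.from_quat(s['eef_rot']).as_matrix();print(M)
im=camera("side");crop("s",im,250,130,350,210,8,"pics/s11.png")
E
```

```text
13.45 [ 0.61193296 -0.08369543 -0.02758407] [ 0.48138583  0.43523981 -0.6737473 ]
[[-9.04948193e-05  7.69083550e-01  6.39148249e-01]
 [ 1.21062281e-04  6.39148256e-01 -7.69083541e-01]
 [-9.99999989e-01  7.77866910e-06 -1.50946615e-04]]
```

View pics/s11.png

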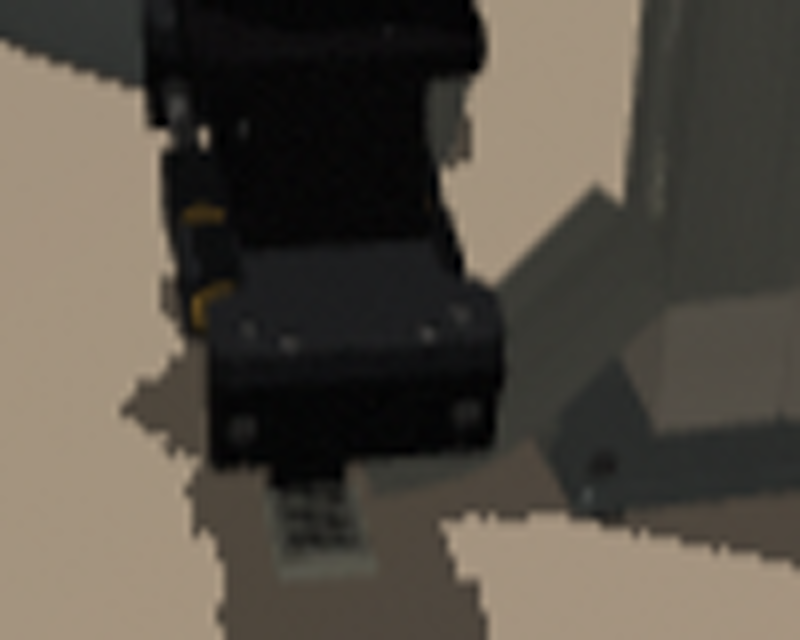

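The cassette rides flush against the finger (front edge at crop rows ~575) and is clear of the foot. Carrying on.

Emit:
arm_command(targets=[[255, 0, 0, -5, 0.0095, 0, 0], [255, 0, 0.1, -12, 0.021, 0, 0], [255, 0, 0.3, -18, 0.032, 0, 0], [255, 0, 0.5, -24, 0.0425, 0, 0], [255, 0, 0.8, -30, 0.053, 0, 0], [255, 0, 1.2, -36, 0.064, 0, 0], [255, 0, 1.6, -42, 0.074, 0, 0], [255, 0, 2.0, -48, 0.085, 0, 0], [255, 0, 2.6, -54, 0.096, 0, 0], [255, 0, 3.2, -60, 0.106, 0, 0]])

```text
time: 14.5
ee_pos: [0.5762, -0.0359, -0.0276]
eef_rot: [0.334, 0.623, -0.334, 0.623]
ft_force: [-0.2, -0.8, -0.7]
width: 0.0006
```

```bash
python3 - <<'E'
from h import *
s=read_state();print(s['time'],s['ee_pos'],s['ft_force'])
im=camera("side");crop("s",im,220,150,330,240,7,"pics/s12.png")
E
```

```text
14.5 [ 0.57616818 -0.03588087 -0.02761246] [-0.21577266 -0.83675326 -0.69967559]
```

View pics/s12.png

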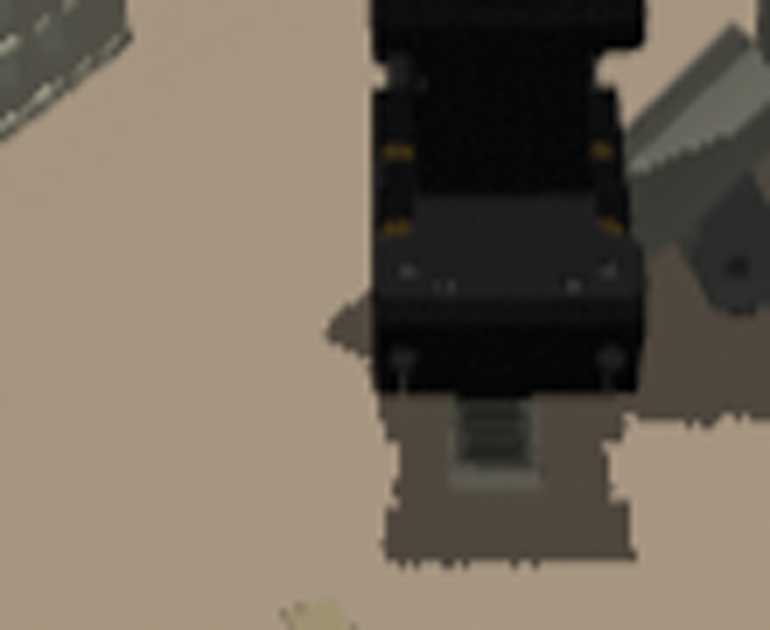

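The cassette is still flush and square. Continuing.

Emit:
arm_command(targets=[[255, 0, 0, -6, 0.0106, 0, 0], [255, 0, 0.1, -12, 0.021, 0, 0], [255, 0, 0.3, -18, 0.032, 0, 0], [255, 0, 0.5, -24, 0.0425, 0, 0], [255, 0, 0.8, -30, 0.053, 0, 0], [255, 0, 1.2, -36, 0.064, 0, 0], [255, 0, 1.6, -42, 0.074, 0, 0], [255, 0, 2.0, -48, 0.085, 0, 0], [255, 0, 2.6, -54, 0.096, 0, 0], [255, 0, 3.2, -60, 0.106, 0, 0]])

```text
time: 15.55
ee_pos: [0.5456, 0.0159, -0.0277]
eef_rot: [0.367, 0.604, -0.367, 0.605]
ft_force: [-0.1, 0.0, 0.5]
width: 0.0006
```

```bash
python3 - <<'E'
from h import *
s=read_state();print(s['time'],s['ee_pos'],s['ft_force'])
im=camera("side");crop("s",im,210,180,330,280,6,"pics/s13.png")
E
```

```text
15.55 [ 0.54563059  0.01588343 -0.02765436] [-0.11429911  0.01898221  0.49108144]
```

View pics/s13.png

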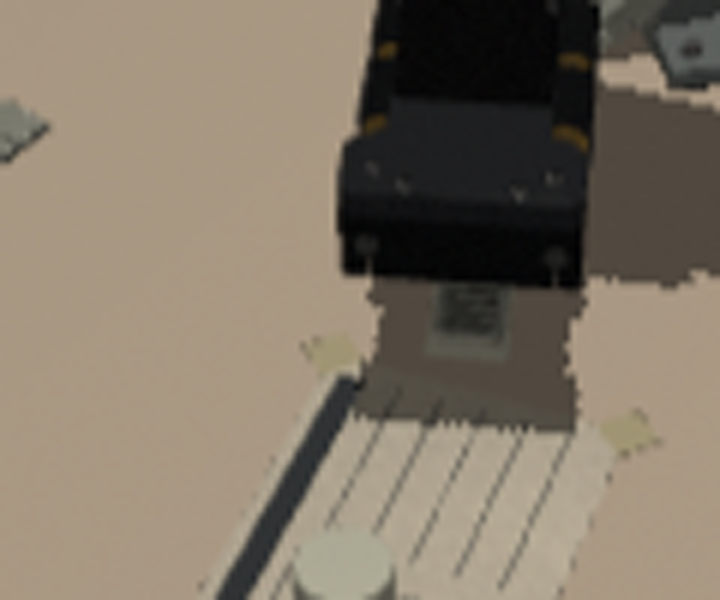

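The cassette is just short of the card and lined up with it. Last stretch onto the card.

Emit:
arm_command(targets=[[255, 0, 0, -7, 0.012, 0, 0], [255, 0, 0.2, -14, 0.025, 0, 0], [255, 0, 0.4, -21, 0.037, 0, 0], [255, 0, 0.7, -28, 0.049, 0, 0], [255, 0, 1.1, -35, 0.062, 0, 0], [255, 0, 1.6, -42, 0.074, 0, 0], [255, 0, 2.1, -49, 0.087, 0, 0], [255, 0, 2.8, -56, 0.099, 0, 0], [255, 0, 3.3, -61, 0.108, 0, 0], [255, 0, 3.8, -65, 0.115, 0, 0]])

```text
time: 16.6
ee_pos: [0.519, 0.0753, -0.0276]
eef_rot: [0.401, 0.582, -0.401, 0.583]
ft_force: [-0.0, -0.6, 0.1]
width: 0.0006
```

Emit:
arm_command(targets=[[255, 0, 0, 0, 0, 0, 0], [255, 0, 0, 4, 0, 0, 0], [255, 0, 0, 10, 0, 0, 0], [255, 0, 0, 18, 0, 0, 0]])

```text
time: 17.0
ee_pos: [0.5259, 0.0571, -0.0277]
eef_rot: [0.401, 0.582, -0.401, 0.583]
ft_force: [0.2, -0.1, 0.7]
width: 0.0004
```

```bash
python3 - <<'E'
from h import *
s=read_state();print(s['time'],s['ee_pos'],s['ft_force'])
im=camera("side");crop("s",im,220,210,340,310,6,"pics/s14.png")
E
```

```text
17.0 [ 0.52591171  0.05710543 -0.02765203] [ 0.23000085 -0.09154711  0.70840853]
```

View pics/s14.png

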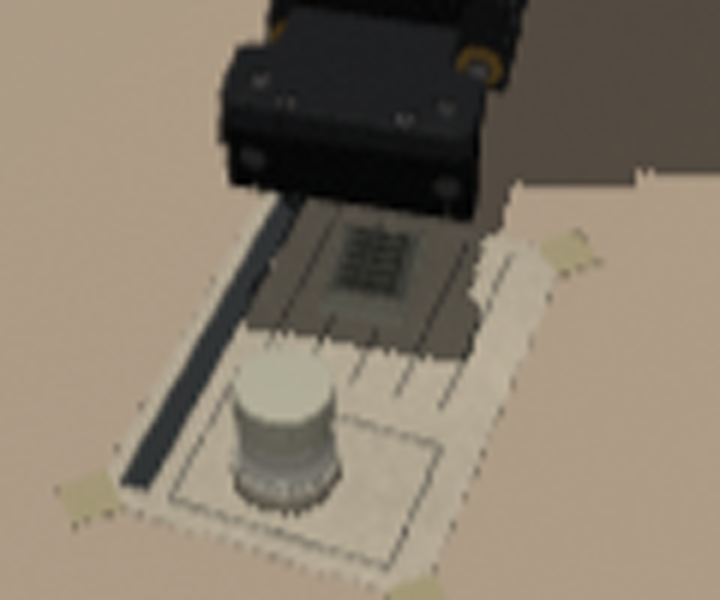

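Emit:
arm_command(targets=[[255, -10, 0, 10, 0, 0, 0], [255, -40, 0, 15, 0, 0, 0], [255, -80, 0, 15, 0, 0, 0], [255, -120, 0, 15, 0, 0, 0], [255, -160, 0, 15, 0, 0, 0], [255, -200, 0, 15, 0, 0, 0], [255, -240, 0, 50, 0, 0, 0], [255, -260, 0, 95, 0, 0, 0], [255, -260, 0, 130, 0, 0, 0], [255, -260, 0, 130, 0, 0, 0]])

```text
time: 18.05
ee_pos: [0.5729, -0.0705, 0.2333]
eef_rot: [0.403, 0.58, -0.403, 0.582]
ft_force: [-0.5, -0.1, -0.5]
width: 0.0006
```

```bash
python3 - <<'E'
from h import *
s=read_state();print(s['time'],s['ee_pos'],s['ft_force'])
im=camera("side");cv2.imwrite("pics/side15.png",im[:,:,::-1]);crop("s",im,220,210,340,310,6,"pics/s15.png")
im=camera("top");cv2.imwrite("pics/top15.png",im[:,:,::-1]);crop("s",im,210,195,340,295,6,"pics/t15.png")
E
```

```text
18.05 [ 0.57294837 -0.07046657  0.23334702] [-0.53561629 -0.12849247 -0.54404903]
```

View pics/side15.png

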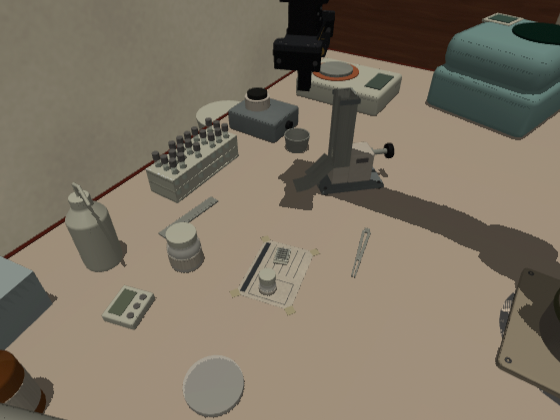

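View pics/t15.png

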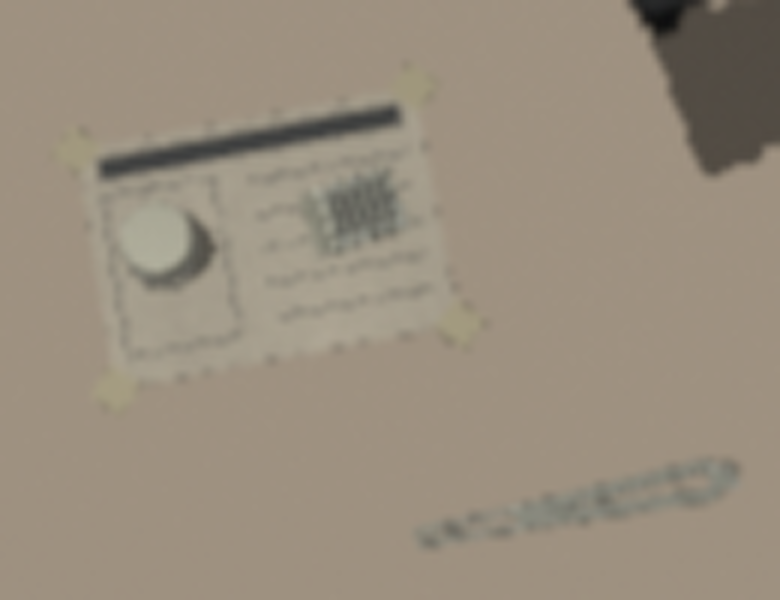

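View pics/s15.png

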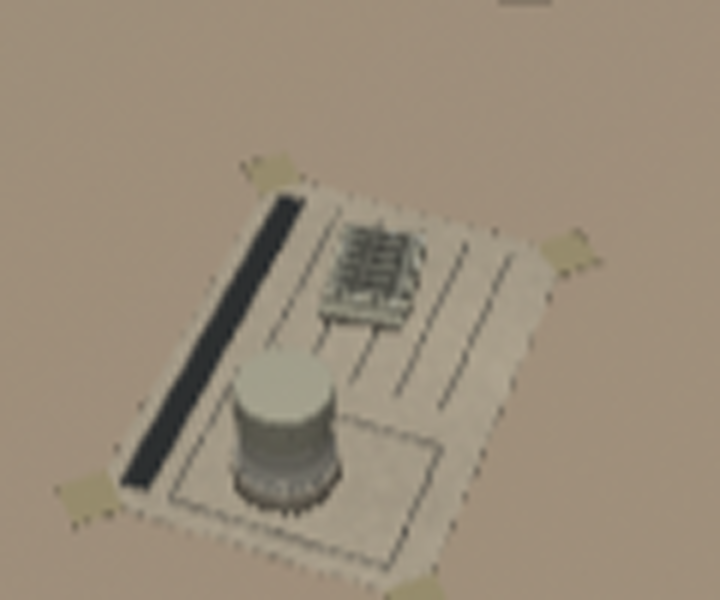

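The cassette lies flat and wholly on the card, with its near edge about 10 mm inside. The knob is out, and the pot and forceps are at the same pixels as at the start. Handing in.

```bash
python3 - <<'E'
from h import *
a=cv2.imread("pics/side0.png");b=cv2.imread("pics/side15.png")
for n,(u,v,w,h) in dict(pot=(255,262,25,34),jar=(162,222,45,50),forceps=(348,225,25,52),ruler=(158,195,62,42),timer=(103,285,55,45),dish=(183,355,62,58),cup=(283,128,30,24)).items():
    print(n,round(float(np.abs(a[v:v+h,u:u+w].astype(int)-b[v:v+h,u:u+w]).mean()),2))
print(close_job())
E
```

```text
pot 5.89
jar 5.02
forceps 5.6
ruler 5.58
timer 5.2
dish 5.53
cup 3.55
the job is handed in; nothing more can be done
None
```

I pressed the plunger knob once to its stop, where the force rose to about 22 N, and it sprang back out. One cassette slid down the chute. I then pushed it along a gentle arc onto the request card with the closed fingers, without lifting it, and handed in at about 18 s.

- **Cassette:** in both camera views it lies flat on the card, roughly 10 mm inside the nearest edge and clear of the pot.
- **Everything else:** the knob is out. The side-view comparison of the pot, jar, forceps, ruler, timer, dish and cup showed only a small, even brightness change (3.6–5.9 grey levels), with no visible movement. I did not look directly at the second cassette inside the magazine.
- **Height reading disagreed:** the reported tool height was about 30 mm too low. The images showed it and a gentle touch on the bench (about 10 N) confirmed it, so I set the pushing height from that touch. Because of the error, the press landed on the upper part of the knob, but it still reached the stop.

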